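# Stack a gapped choke in the bonding nest and hold its cover down

### The job

Stack the choke in the pinned bonding nest, each part seated flat between the pins: first the ferrite core (winding up), then the yellow gap ring, then the plain ferrite cover disc. Then press the cover straight down with a steady 10 N or so (6 to 14 N), so that the sprung nest floor gives under the stack, and finish while holding that push so I can fit the clips. Ferrite is brittle: set the parts down gently, do not drop them in or push with over 30 N, and leave the other things on the bench where they are.

Things in the scene. Friction and masses are not known exactly. Their poses are not given: they have to be found in the camera images.
- nest: Bonding nest, fixed: aluminium plate 130 x 130 x 18 mm. Origin: underside centre, on the nest axis. Four steel dowel pins, 8 mm thick, tops 95 mm above the bench (last 9 mm tapered), axes at x +-23.7, y +-17.2 mm: a circle of 50.6 mm for the 48 mm parts. Clear gaps between pins: 39 mm on the +y and -y sides (best for fingers; each marked by a blue pad), 26 mm on the x sides. Place and yaw vary.
- nest_seat (a point): Centre of the upper face of the nest's sprung brass floor (disc, 45 mm across), on the nest's axis, 37 mm above the bench when up; sinks with the floor.
- nest_floor (a joint): How far the sprung nest floor has sunk, m: 0 up, 0.014 at its stop. It starts to sink at 5.5 N of total load, then gives 1 mm per N. The stack alone (about 3.3 N; 2.7 to 4.1) leaves it up, so a steady push of F newtons on the full stack sinks it by about F - 2.2 mm (8 mm at 10 N).
- core: Lower half of the choke: dark grey round ferrite pot, 48 mm across, 26 mm high, with a copper winding showing in its open top round a centre post; about 220 g (176 to 275). Origin at the underside's centre, z up; it lies winding up.
- gap_ring: Yellow plastic ring, 48 mm outside, 33 mm inside, 8 mm thick, about 14 g. Lies flat. Origin at the underside's centre.
- cover: Upper half of the choke: plain grey ferrite disc, 48 mm across, 12 mm thick, about 105 g (84 to 131). Lies flat. Origin at the underside's centre. In the full stack with the floor up its upper face is 83 mm above the bench.
- spool: Bystander: small white wire spool with copper winding, standing upright, 52 mm across, 55 mm high. Origin at the underside's centre.
- glue: Bystander: blue bottle with white cap, 34 mm across, 85 mm high, standing. Origin at the underside's centre.
- toroid: Bystander: copper-wound ring core (not a part of this choke), 40 mm across, 13 mm high, lying flat. Origin at the underside's centre.
- clip_tray: Bystander: open black tray 130 x 90 x 22 mm with steel clips and brass screws. Origin at the underside's centre.
- driver: Bystander: screwdriver with green handle, about 210 mm long, 22 mm high, lying along its x axis. Origin on the bench near its middle, where the handle meets the shaft.
- calliper: Bystander: steel calliper with grey display, 230 mm long, 12 mm high, lying along its y axis. Origin on the bench near its middle.
Mind the look-alikes: they are no part of the job. Leave any pink look-alike of the nest alone.

How it is judged:
By the outcome, as a careful person would: the job done as asked, in the order asked, and still so for the second after the job is handed in, while the arm keeps its last pose, push and grip.
It also fails if it takes over 69 s, if anything falls off the work surface, if the arm or the gripper's body presses on something with over 40 N, if the wrist force passes 120 N, or if a joint passes its speed limit or range.

### The arm

A 6-joint arm with a two-finger parallel gripper is mounted at the origin on the work surface. World frame = base frame: x ahead of the robot, y to its left, z up, the work surface at z = 0. Lengths are in mm, angles in rad, forces in N, time in s.
With the tool pointing down it reaches from about 325 to 925 mm from the base axis. Payload 3.1 kg.
Tool frame: the origin (TCP) lies at the very end of the fingers, on their centre line; the grasp point (between the pads) lies 19 mm behind it; z points along the fingers, y is the line along which they close (so a half turn about z gives the same grasp; the last joint's range is limited). The gripper opens to 85 mm and grips with 20 to 120 N. Pads are 22 mm wide; open, the fingers measure 114 mm over their backs; the gripper's body (76 mm by 85 mm) begins 54 mm behind the grasp point. The pads swing forward as they close: fully open they stand 13 mm farther back than shut.
Start: joints at [-1.309, 0.217, 1.613, -0, 1.311, -0.112], TCP at [228.244, -581.845, 231.3] pointing down, gripper open.
Joint ranges: [-2.75, 2.75], [-0.78, 2.1], [0.31, 2.55], [-1.13, 4.27], [0.13, 2.63], [-2.58, 2.58]. Speed limits (rad/s): [2.79, 2.79, 3.14, 3.14, 3.14, 3.14].

### API

Orientations are given as a rotation vector (axis times angle).
In Python, from plant import status, viewer, job gives the robot as it stands.
- The arm moves only by the tool apply_moves, never from a script. Its argument "moves" is a list that holds one entry, the list of rows, each a list of 7 numbers: the opening, from 0 (shut) to 1 (fully open), then the shift along the world's x, y, z each as a share of 100 mm, from -1 to 1, then the turn, a rotation vector about the world's x, y, z each as a share of 45 degrees, from -1 to 1. In form: [[[gripper, dx, dy, dz, ax, ay, az], ...]]. A call has 1 to 10 rows; each row is the pose to reach, as a shift and turn from the pose commanded when the call began; what a row does not reach only later rows make up. A row lasts 1/10 s, in which the tool goes at most 50 mm and 8.59 degrees, less where a joint would pass 70% of its speed; a pose out of reach is approached as far as the arm can. A call with a number of a shift or a turn outside -1 to 1 is refused whole. A call with a gripper value outside its range is refused whole. The fingers move at their own pace and stop on an object; the grip force is fixed at half the most. Time passes only in rows, so rows that repeat a pose let the fingers close. It gives the time, the measured TCP pose, the force, the opening and the grip force at its end, in the units of the state.
- status.observe(): the state, without advancing time (a new reading comes with each control period).
- viewer.read_camera(name): name is "side" or "top"; returns the picture (384x512x3 uint8, red, green, blue); there is no depth.
- viewer.camera_model(name): a dict with "fx", "fy", "cx", "cy" (pixels), "extrinsics" (4x4, takes a point from camera to world coordinates). Camera axes: x right, y down, z forward; pixel columns grow to the right and rows downward; lengths in mm; the calibration is good to about 2 mm. A picture is of the moment at which its call begins. camera_model takes no time and is no camera call.
- job.hand_in(): hands the job in; it is judged then, once.
The state is a dict: "t": time; "qpos": joint angles; "qd": joint speeds; "tau": joint torques, N m; "ee_pos": TCP position; "ee_rot": TCP orientation; "ft_force": force on the tool from outside, world axes, zero at the start; "ft_torque": the same for the moment, N m; "grip_width": finger opening in mm; "gripper_force": force on a finger pad.
Only numpy, scipy, OpenCV 4.12 (cv2) and the standard library are available. Lean on these libraries where they do the work, as an engineer would, in place of code of your own. Each camera call takes 0.05 s, during which the arm holds its last target. There are 200 camera calls.

## Working session

There is one attempt and no reset: what is moved stays moved. The work goes in short steps, Python scripts to look and compute and a tool call to move; the robot and the scene stay as the last step left them, time stands still between calls to the robot, and variables do not carry over. Pictures are saved under pics/ and viewed, at most 10 in all, crops included, and the job is handed in when it is done.

Besides the shell and the picture viewer there is one more tool, called after "Emit:" in YAML: its name, and indented under it one key for each argument. apply_moves: Moves the arm, as the interface text tells. Shift numbers are shares of 100 mm and turn numbers shares of 45 degrees, none past 1 either way. Its arguments: {"type":"object","properties":{"moves":{"type":"array","items":{"type":"array","items":{"type":"array","items":{"type":"number","minimum":-1,"maximum":1}}}}},"required":["moves"]}

```bash
ls; mkdir -p pics
python3 - <<'E'
from plant import status, viewer, job
import cv2,numpy as np
np.set_printoptions(precision=4,suppress=True)
for n in("top","side"):
    im=viewer.read_camera(n); cv2.imwrite(f"pics/{n}0.png",im[:,:,::-1])
    cv2.imwrite(f"pics/{n}0b.png",cv2.resize(im[:,:,::-1],(800,600),interpolation=cv2.INTER_CUBIC))
    m=viewer.camera_model(n); print(n,m['fx'],m['fy'],m['cx'],m['cy'],np.array(m['extrinsics']))
print(status.observe())
E
```

```text
pics
top 376.2287214676628 376.2287214676628 259.3941131089472 193.9154304157629 [[   0.0196   -0.9907    0.1348  362.5259]
 [  -0.9997   -0.0213   -0.0118  -31.2258]
 [   0.0146   -0.1345   -0.9908 1388.6702]
 [   0.        0.        0.        1.    ]]
side 353.6276712586285 353.6276712586285 255.41434396102656 186.83761861380486 [[   0.9651   -0.167     0.2019  354.8268]
 [  -0.2616   -0.5738    0.7761 -812.2777]
 [  -0.0137   -0.8018   -0.5974  645.0079]
 [   0.        0.        0.        1.    ]]
{'t': 0.1, 'qpos': array([-1.3092,  0.2177,  1.6148, -0.    ,  1.3113, -0.1122]), 'qd': array([-0.0007, -0.0015, -0.0025,  0.0011, -0.0005, -0.0008]), 'tau': array([ -0.0004, -39.8076, -30.4969,  -0.0001,   0.0043,   0.    ]), 'ee_pos': array([ 228.046 , -581.1231,  230.072 ]), 'ee_rot': array([-3.0847, -0.5833,  0.0003]), 'ft_force': array([-0.4516, -0.013 , -0.1446]), 'ft_torque': array([ 0.0258, -0.0077, -0.0579]), 'gripper_force': 0.0, 'grip_width': 85.14450236472715}
```

View pics/top0b.png

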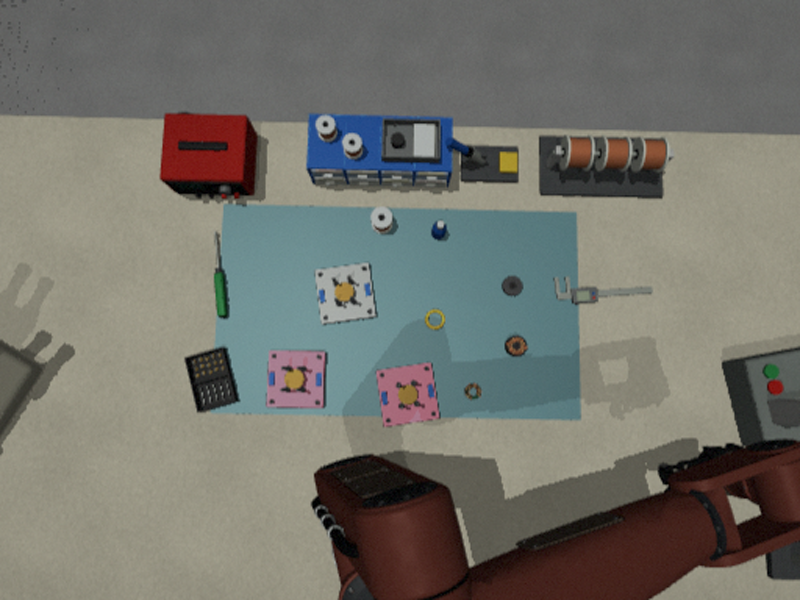

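View pics/side0b.png

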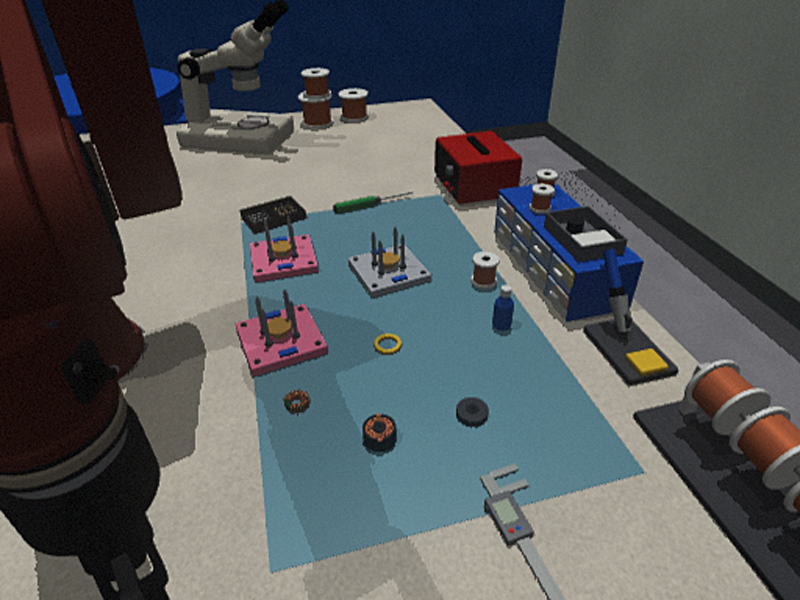

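The top view (800x600) shows the nest (white plate) at (345,292), ring (435,320), core (515,346), cover (512,286) and toroid (473,391). The pink look-alikes are at (296,379) and (408,394). The side view agrees with this.

```bash
cat > h.py <<'E'
import cv2,numpy as np
from scipy.optimize import minimize,least_squares
from plant import status,viewer,job
def proj(m,P):
    E=np.array(m['extrinsics']);c=(np.atleast_2d(P)-E[:3,3])@E[:3,:3]
    return np.c_[m['fx']*c[:,0]/c[:,2]+m['cx'],m['fy']*c[:,1]/c[:,2]+m['cy']]
def ray(m,uv,z):
    E=np.array(m['extrinsics']);d=E[:3,:3]@np.array([(uv[0]-m['cx'])/m['fx'],(uv[1]-m['cy'])/m['fy'],1])
    return E[:3,3]+d*(z-E[2,3])/d[2]
def cyl(x,y,z0,h,d=48):
    a=np.linspace(0,2*np.pi,60,endpoint=False)
    return np.array([[x+d/2*np.cos(t),y+d/2*np.sin(t),z] for t in a for z in(z0,z0+h)])
def box(x,y,th,s=130,h=18):
    c,si=np.cos(th),np.sin(th)
    return np.array([[x+c*a-si*b,y+si*a+c*b,z] for a in(-s/2,s/2) for b in(-s/2,s/2) for z in(0,h)])
def soft(m,P,roi):   # antialiased hull mask in roi
    x0,y0,x1,y1=roi;k=8
    q=cv2.convexHull(((proj(m,P)+.5-[x0,y0])*k*16).astype(np.int32)-8)
    M=np.zeros(((y1-y0)*k,(x1-x0)*k),np.uint8);cv2.fillConvexPoly(M,q,255,shift=4)
    return cv2.resize(M,(x1-x0,y1-y0),interpolation=cv2.INTER_AREA)/255.
def fit(m,im,f,p0,w=20,steps=None,ring=False):
    """two-tone fit: image in roi ~ bg + per-channel fg*mask; residual minimised"""
    c=proj(m,f(p0)).mean(0).astype(int);roi=(c[0]-w,c[1]-w,c[0]+w,c[1]+w)
    I=im[roi[1]:roi[3],roi[0]:roi[2]].astype(float).reshape(-1,3)
    def cost(p):
        M=soft(m,f(p),roi).ravel()
        if ring: M=M-soft(m,ring(p),roi).ravel()
        A=np.c_[np.ones_like(M),M];s=np.linalg.lstsq(A,I,rcond=None)[0]
        return np.abs(I-A@s).sum()
    s=np.array(steps or [6]*len(p0));S=np.vstack([p0]+[np.array(p0)+s*e for e in np.eye(len(p0))])
    r=minimize(cost,p0,method='Nelder-Mead',options=dict(initial_simplex=S,xatol=.02))
    return r.x,r.fun/len(I)
E
cat > m.py <<'E'
from h import *
np.set_printoptions(precision=2,suppress=True)
g={'core':((515,346),(379,432),26),'gap_ring':((435,320),(388,344),8),'cover':((512,286),(472,411),12),'nest':((345,292),(390,268),18)}
for i,n in enumerate(("top","side")):
    m=viewer.camera_model(n);im=cv2.imread(f"pics/{n}0.png")
    for k,v in g.items():
        p=ray(m,np.array(v[i])*.64,v[2])[:2]
        if k=='nest':
            r=fit(m,im,lambda q:box(q[0],q[1],q[2]),[*p,.1],w=30 if i==0 else 34,steps=[8,8,.1])
        else:
            r=fit(m,im,lambda q:cyl(q[0],q[1],0,v[2]),p,w=13 if i==0 else 18,ring=(lambda q:cyl(q[0],q[1],4,.01,33)) if k=='gap_ring' else False)
        print(n,k,p,r)
    if 1: # floor and pads of nest
        hsv=cv2.cvtColor(im,cv2.COLOR_BGR2HSV).astype(int)
        c=proj(m,[[*ray(m,np.array(g['nest'][i])*.64,37)[:2],18]])[0].astype(int)
        yy,xx=np.mgrid[:384,:512];near=(abs(xx-c[0])<26)&(abs(yy-c[1])<26)
        br=near&(hsv[...,0]>10)&(hsv[...,0]<28)&(hsv[...,1]>100)
        bl=near&(hsv[...,0]>100)&(hsv[...,0]<130)&(hsv[...,1]>130)
        print('brass',br.sum(),ray(m,(xx[br].mean(),yy[br].mean()),37))
        N,L,st,ce=cv2.connectedComponentsWithStats(bl.astype(np.uint8))
        for j in range(1,N):
            if st[j,4]>6: print('blue',st[j,4],ray(m,ce[j],19))
E
python3 m.py
```

```text
top core [ 452.6  -304.18] (array([ 454.69, -306.88]), np.float64(29.057943630320867))
top gap_ring [ 511.32 -118.6 ] (array([ 514.5 , -117.08]), np.float64(21.832554203881976))
top cover [ 596.07 -300.63] (array([ 598.3 , -300.82]), np.float64(8.757043714214902))
top nest [572.06  95.02] (array([573.46,  98.27,   0.16]), np.float64(39.34890470416155))
brass 116 [570.83  96.54  37.  ]
blue 20 [579.49  43.12  19.  ]
blue 18 [562.81 150.77  19.  ]
side core [ 451.15 -317.03] (array([ 452.41, -308.84]), np.float64(45.20566603763748))
side gap_ring [ 512.81 -123.55] (array([ 512.63, -117.39]), np.float64(32.302866821265205))
side cover [ 595.32 -305.59] (array([ 596.67, -301.35]), np.float64(15.605204655767443))
side nest [570.3   85.43] (array([567.38,  93.63,   0.18]), np.float64(45.6839592966736))
brass 84 [570.4   89.79  37.  ]
blue 27 [577.59  46.21  19.  ]
```

Emit:
apply_moves:
  moves:
    - [[1, 0.38, 0.46, 0, 0, 0, -0.14], [1, 0.75, 0.92, 0, 0, 0, -0.276], [1, 0.75, 0.92, 0, 0, 0, -0.276], [1, 0.75, 0.92, 0, 0, 0, -0.276]]

```text
t: 0.5
ee_pos: [304.6, -487.6, 230.7]
ee_rot: [-3.13, -0.254, 0.0]
ft_force: [0.3, -0.6, 0.1]
grip_width: 85.5
gripper_force: 0.0
```

Emit:
apply_moves:
  moves:
    - [[1, 0.38, 0.46, -0.3, 0, 0, 0], [1, 0.75, 0.92, -0.6, 0, 0, 0], [1, 0.75, 0.92, -0.6, 0, 0, 0], [1, 0.75, 0.92, -0.6, 0, 0, 0]]

```text
t: 0.9
ee_pos: [378.0, -394.4, 167.9]
ee_rot: [-3.126, -0.252, 0.005]
ft_force: [-1.4, -0.3, -0.9]
grip_width: 85.3
gripper_force: 0.0
```

Emit:
apply_moves:
  moves:
    - [[1, 0.38, 0.46, -0.4, 0, 0, 0], [1, 0.75, 0.9, -0.8, 0, 0, 0], [1, 0.75, 0.9, -0.8, 0, 0, 0], [1, 0.75, 0.9, -0.8, 0, 0, 0], [1, 0.75, 0.9, -0.8, 0, 0, 0]]

```text
t: 1.4
ee_pos: [453.0, -309.0, 91.0]
ee_rot: [3.131, 0.248, -0.002]
ft_force: [0.1, 0.4, 0.3]
grip_width: 85.1
gripper_force: 0.0
```

Emit:
apply_moves:
  moves:
    - [[1, 0, 0, -0.35, 0, 0, 0], [1, 0, 0, -0.65, 0, 0, 0], [1, 0, 0, -0.8, 0, 0, 0], [1, 0, 0, -0.86, 0, 0, 0], [1, 0, 0, -0.86, 0, 0, 0], [0.7, 0, 0, -0.86, 0, 0, 0], [0.6, 0, 0, -0.86, 0, 0, 0], [0.5, 0, 0, -0.86, 0, 0, 0], [0.4, 0, 0, -0.86, 0, 0, 0], [0.3, 0, 0, -0.86, 0, 0, 0]]

```text
t: 2.4
ee_pos: [454.5, -308.8, 7.2]
ee_rot: [3.13, 0.247, 0.003]
ft_force: [-0.9, 0.9, 6.2]
grip_width: 46.1
gripper_force: 62.2
```

Emit:
apply_moves:
  moves:
    - [[0.2, 0, 0, 0, 0, 0, 0], [0.0, 0, 0, 0, 0, 0, 0], [0, 0, 0, 0, 0, 0, 0], [0, 0, 0, 0, 0, 0, 0]]

```text
t: 2.8
ee_pos: [454.6, -308.8, 7.2]
ee_rot: [3.13, 0.247, 0.003]
ft_force: [0.0, 1.5, 6.6]
grip_width: 46.0
gripper_force: 62.2
```

Emit:
apply_moves:
  moves:
    - [[0.9, 0, 0, 0, 0, 0, 0], [0.9, 0, 0, 0, 0, 0, 0], [0.9, 0, 0, 0, 0, 0, 0.1], [0.9, 0, 0, 0, 0, 0, 0.3], [0.9, 0, 0, 0, 0, 0, 0.5], [0.9, 0, 0, 0, 0, 0, 0.68], [0.9, 0, 0, 0, 0, 0, 0.85], [0.9, 0, 0, 0, 0, 0, 1], [0.9, 0, 0, 0, 0, 0, 1]]

```text
t: 3.7
ee_pos: [453.0, -307.6, 4.9]
ee_rot: [-2.799, -1.426, 0.0]
ft_force: [-0.1, -0.1, -0.6]
grip_width: 76.9
gripper_force: 0.0
```

Emit:
apply_moves:
  moves:
    - [[0.9, 0, 0, 0, 0, 0, 0.17], [0.9, 0, 0, 0, 0, 0, 0.34], [0.9, 0, 0, 0, 0, 0, 0.5], [0.9, 0, 0, 0, 0, 0, 0.68], [0.9, 0, 0, 0, 0, 0, 0.85], [0.9, 0, 0, 0, 0, 0, 1], [0.9, 0, 0, 0, 0, 0, 1], [0.9, 0, 0, 0, 0, 0, 1]]

```text
t: 4.5
ee_pos: [453.1, -307.7, 5.1]
ee_rot: [-2.045, -2.385, 0.0]
ft_force: [0.3, 0.1, 0.7]
grip_width: 76.8
gripper_force: 0.0
```

Emit:
apply_moves:
  moves:
    - [[0.7, 0, 0, 0, 0, 0, 0], [0.6, 0, 0, 0, 0, 0, 0], [0.5, 0, 0, 0, 0, 0, 0], [0.4, 0, 0, 0, 0, 0, 0], [0.3, 0, 0, 0, 0, 0, 0], [0, 0, 0, 0, 0, 0, 0], [0, 0, 0, 0, 0, 0, 0]]

```text
t: 5.2
ee_pos: [453.7, -308.2, 5.8]
ee_rot: [2.04, 2.388, 0.0]
ft_force: [-0.0, 0.5, 5.8]
grip_width: 46.1
gripper_force: 62.2
```

Emit:
apply_moves:
  moves:
    - [[0, 0, 0, 0.1, 0, 0, 0], [0, 0, 0, 0.25, 0, 0, 0], [0, 0, 0, 0.5, 0, 0, 0], [0, 0.0, 0.0, 0.75, 0, 0, 0], [0, 0, 0.04, 1, 0, 0, 0], [0, 0, 0.04, 1, 0, 0, 0]]

```text
t: 5.8
ee_pos: [455.6, -305.7, 109.7]
ee_rot: [2.035, 2.383, -0.0]
ft_force: [0.6, -0.9, -0.8]
grip_width: 46.4
gripper_force: 61.9
```

Emit:
apply_moves:
  moves:
    - [[0, 0.05, 0.15, 0.1, 0, 0, -0.15], [0, 0.1, 0.35, 0.25, 0, 0, -0.33], [0, 0.15, 0.55, 0.25, 0, 0, -0.5], [0, 0.2, 0.7, 0.25, 0, 0, -0.67], [0, 0.25, 0.85, 0.25, 0, 0, -0.84], [0, 0.3, 1, 0.25, 0, 0, -1]]

```text
t: 6.4
ee_pos: [482.2, -202.7, 128.7]
ee_rot: [-2.801, -1.418, 0.002]
ft_force: [-0.6, -0.1, -2.7]
grip_width: 46.0
gripper_force: 61.9
```

Emit:
apply_moves:
  moves:
    - [[0, 0.05, 0.15, 0, 0, 0, -0.15], [0, 0.1, 0.35, 0, 0, 0, -0.33], [0, 0.15, 0.55, 0, 0, 0, -0.5], [0, 0.2, 0.7, 0, 0, 0, -0.67], [0, 0.25, 0.85, 0, 0, 0, -0.84], [0, 0.3, 1, 0, 0, 0, -1]]

```text
t: 7.0
ee_pos: [512.1, -102.9, 128.6]
ee_rot: [-3.132, -0.238, 0.004]
ft_force: [0.1, 0.2, -3.0]
grip_width: 46.0
gripper_force: 61.9
```

Emit:
apply_moves:
  moves:
    - [[0, 0.1, 0.33, 0, 0, 0, 0], [0, 0.2, 0.66, 0, 0, 0, 0], [0, 0.3, 1, 0, 0, 0, 0]]

```text
t: 7.3
ee_pos: [542.3, -2.9, 128.7]
ee_rot: [-3.132, -0.245, 0.004]
ft_force: [0.1, 0.6, -2.4]
grip_width: 45.9
gripper_force: 62.0
```

Emit:
apply_moves:
  moves:
    - [[0, 0.1, 0.33, 0, 0, 0, 0], [0, 0.19, 0.66, 0, 0, 0, 0], [0, 0.25, 0.88, 0, 0, 0, 0], [0, 0.28, 1, 0, 0, 0, 0], [0, 0.28, 1, 0, 0, 0, 0], [0, 0.28, 1, 0, 0, 0, 0], [0, 0.28, 1, 0, 0, 0, 0]]

```text
t: 8.0
ee_pos: [570.7, 94.9, 129.9]
ee_rot: [3.132, 0.245, -0.002]
ft_force: [0.1, 0.3, -3.0]
grip_width: 45.9
gripper_force: 62.0
```

Run:
```python
from h import *
for n in("top","side"):
    a=np.mean([viewer.read_camera(n).astype(float) for _ in range(4)],0)
    cv2.imwrite(f"pics/{n}1.png",a[:,:,::-1])
A=cv2.imread("pics/top1.png");B=cv2.imread("pics/side1.png")
m=[viewer.camera_model(n) for n in("top","side")]
o=[]
for I,mm in zip((A,B),m):
    c=proj(mm,[[571,97,70]])[0].astype(int);print(c)
    o.append(cv2.resize(I[c[1]-37:c[1]+37,c[0]-25:c[0]+25],(400,592),interpolation=cv2.INTER_CUBIC))
cv2.imwrite("pics/c1.png",np.hstack(o))
s=status.observe();print(s['ee_pos'],s['ft_force'],s['t'])
```

```text
[218 184]
[248 155]
[571.29215668  95.84952687 130.41952655] [-1.05387241  0.58473353 -2.44147553] 8.4[ WARN:0@16.551] global loadsave.cpp:1063 imwrite_ Unsupported depth image for selected encoder is fallbacked to CV_8U.
```

View pics/c1.png

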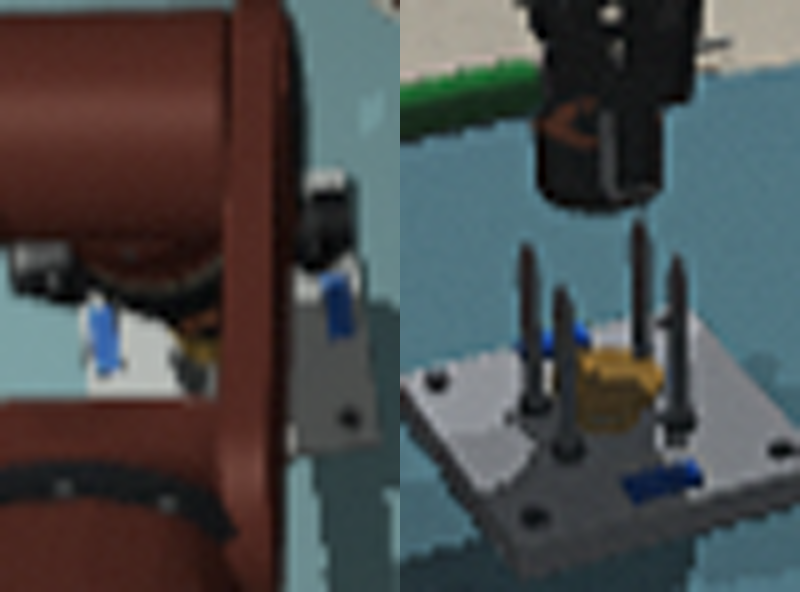

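The side crop shows the core hanging above the pins, spanning columns 137–263 with its bottom near 212. The pin tops are at about (127,245), (163,288), (240,222) and (277,256). Next I fit the nest to the pins, using the held core as the reference.

```bash
cat > n.py <<'E'
from h import *
np.set_printoptions(precision=2,suppress=True)
m=viewer.camera_model("side");I=cv2.imread("pics/side1.png");G=I.sum(2).astype(float)
f=lambda p:(np.array(p)+.5)/8-.5+[223,118]
# pin axis by darkness centroid per row, crop coords guess (top -> base)
pins={(-1,1):((127,245),(135,400)),(-1,-1):((163,288),(168,445)),(1,1):((240,222),(243,350)),(1,-1):((277,256),(281,400))}
obs={}
for k,(a,b) in pins.items():
    a,b=f(a),f(b);L=[]
    for v in range(int(a[1])+2,int(b[1])-1):
        u0=a[0]+(b[0]-a[0])*(v-a[1])/(b[1]-a[1]);us=np.arange(int(round(u0))-3,int(round(u0))+4)
        g=G[v,us];w=np.clip(np.minimum(g[0],g[-1])-g-60,0,None)
        if w.sum()>60: L.append((v,(w*us).sum()/w.sum()))
    obs[k]=np.array(L)
def res(p):
    r=[]
    for k,L in obs.items():
        c,s=np.cos(p[2]),np.sin(p[2]);x,y=23.7*k[0],17.2*k[1]
        X,Y=p[0]+c*x-s*y,p[1]+s*x+c*y
        q=proj(m,[[X,Y,95],[X,Y,20]])
        r+=list(L[:,1]-np.interp(L[:,0],q[:,1],q[:,0]))
    return np.array(r)
s=least_squares(res,[571,96,.155],loss='soft_l1',f_scale=.3)
print('pins side nest',s.x,'rms px',np.sqrt(np.mean(res(s.x)**2)),len(res(s.x)))
for k in pins:
    c,si=np.cos(s.x[2]),np.sin(s.x[2]);x,y=23.7*k[0],17.2*k[1]
    print(k,'tops pred',(proj(m,[[s.x[0]+c*x-si*y,s.x[1]+si*x+c*y,95]])[0]-[223,118])*8+3.5,'seen',pins[k][0])
# core held: predicted outline at ee
for z in(123,125):
  q=(proj(m,cyl(571,95.6,z,26))-[223,118])*8+3.5
  print('core pred u',q[:,0].min(),q[:,0].max(),'bottom v',q[:,1].max())
# edges of the core: dark against mat, rows in crop ~ 165..190
for v in range(137,145):
    L=G[v,232:264];d=L<L.max()*0.55;print(v,G[v,236:262].astype(int))
# px shift per mm
b=proj(m,[[571,96,60],[572,96,60],[571,97,60],[571,96,61]]);print(b[1:]-b[0])
E
python3 n.py
```

```text
pins side nest [567.11  89.81   0.17] rms px 0.2123557584689286 33
(-1, 1) tops pred [125.17 251.91] seen (127, 245)
(-1, -1) tops pred [161.14 294.36] seen (163, 288)
(1, 1) tops pred [238.35 223.94] seen (240, 222)
(1, -1) tops pred [276.46 265.1 ] seen (277, 256)
core pred u 137.92894965873052 268.7253009933247 bottom v 216.91605615827666
core pred u 137.7113158610291 268.6585460669053 bottom v 212.16491715808002
137 [328 331 337 357  23  61  66  71  64  61  71  58 159 173  52  68  68  57
  58 104 365 325 321 324 329 320]
138 [324 327 341 354  32  56  69  70  71  61  67  73 166 174  61  69  74  64
  49  92 363 333 334 324 325 327]
139 [327 327 339 346  22  58  65  77  68  62  68  62 161 176  52  56  68  56
  51 103 365 330 335 323 329 322]
140 [322 334 337 351  20  48  76  77  75  72  63  67 161 164  46  68  50  57
  39  99 360 335 325 324 328 325]
141 [328 328 340 342  99  49  67  71  66  79  61  69 124 178  82  91  98 130
 124 125 356 331 328 318 327 330]
142 [325 329 326 343 269  12  47  53  59  61  68  60  69 155 151 103  95  88
 143 296 338 329 324 330 327 327]
143 [326 329 334 340 338 250 118  38  43  45  44  46  40  71  77  52 130 136
 298 344 331 330 323 327 326 324]
144 [330 328 327 326 334 343 296 281 200 208 121 132 131 131 209 294 300 266
 350 331 332 327 328 324 319 331]
[[ 0.31 -0.05]
 [-0.08 -0.16]
 [-0.01 -0.27]]
```

Emit:
apply_moves:
  moves:
    - [[0, 0, 0.005, -0.15, 0, 0, 0], [0, 0, 0.005, -0.25, 0, 0, 0], [0, 0, 0.005, -0.29, 0, 0, 0], [0, 0, 0.005, -0.31, 0, 0, 0], [0, 0, 0.005, -0.33, 0, 0, 0], [0, 0, 0.005, -0.33, 0, 0, 0]]

```text
t: 9.0
ee_pos: [571.3, 96.7, 97.2]
ee_rot: [3.132, 0.247, -0.0]
ft_force: [-0.5, 0.1, -2.0]
grip_width: 45.9
gripper_force: 62.0
```

Emit:
apply_moves:
  moves:
    - [[0, 0, 0, -0.02, 0, 0, 0], [0, 0, 0, -0.04, 0, 0, 0], [0, 0, 0, -0.06, 0, 0, 0], [0, 0, 0, -0.06, 0, 0, 0]]

```text
t: 9.4
ee_pos: [570.9, 96.6, 91.0]
ee_rot: [-3.132, -0.246, 0.001]
ft_force: [-0.7, 0.8, -2.5]
grip_width: 46.0
gripper_force: 62.0
```

Emit:
apply_moves:
  moves:
    - [[0, 0, 0, -0.02, 0, 0, 0], [0, 0, 0, -0.04, 0, 0, 0], [0, 0, 0, -0.07, 0, 0, 0], [0, 0, 0, -0.1, 0, 0, 0], [0, 0, 0, -0.1, 0, 0, 0]]

```text
t: 9.9
ee_pos: [570.7, 96.6, 80.5]
ee_rot: [-3.132, -0.246, 0.002]
ft_force: [-0.7, -0.4, -2.0]
grip_width: 46.0
gripper_force: 62.0
```

Emit:
apply_moves:
  moves:
    - [[0, 0, 0, -0.06, 0, 0, 0], [0, 0, 0, -0.12, 0, 0, 0], [0, 0, 0, -0.18, 0, 0, 0], [0, 0, 0, -0.24, 0, 0, 0], [0, 0, 0, -0.3, 0, 0, 0], [0, 0, 0, -0.34, 0, 0, 0], [0, 0, 0, -0.34, 0, 0, 0]]

```text
t: 10.6
ee_pos: [570.5, 96.6, 46.3]
ee_rot: [-3.132, -0.246, 0.003]
ft_force: [-0.1, -0.5, -1.9]
grip_width: 46.1
gripper_force: 62.0
```

Emit:
apply_moves:
  moves:
    - [[0, 0, 0, -0.01, 0, 0, 0], [0, 0, 0, -0.02, 0, 0, 0], [0, 0, 0, -0.03, 0, 0, 0], [0, 0, 0, -0.03, 0, 0, 0]]

```text
t: 11.0
ee_pos: [571.3, 96.7, 44.4]
ee_rot: [-3.132, -0.246, -0.0]
ft_force: [-0.5, 0.6, -2.7]
grip_width: 46.2
gripper_force: 62.0
```

Emit:
apply_moves:
  moves:
    - [[0, 0, 0, -0.01, 0, 0, 0], [0, 0, 0, -0.02, 0, 0, 0], [0, 0, 0, -0.02, 0, 0, 0]]

```text
t: 11.3
ee_pos: [571.5, 96.7, 42.9]
ee_rot: [3.132, 0.246, 0.0]
ft_force: [-1.5, 0.4, 0.9]
grip_width: 45.9
gripper_force: 62.2
```

Emit:
apply_moves:
  moves:
    - [[0.6, 0, 0, 0, 0, 0, 0], [0.75, 0, 0, 0, 0, 0, 0], [0.9, 0, 0, 0, 0, 0, 0], [0.9, 0, 0, 0, 0, 0, 0], [0.9, 0, 0, 0, 0, 0, 0], [0.9, 0, 0, 0.2, 0, 0, 0], [0.9, 0, 0, 0.5, 0, 0, 0], [1, 0, 0, 0.8, 0, 0, 0], [1, 0, 0, 1, 0, 0, 0], [1, 0, 0, 1, 0, 0, 0]]

```text
t: 12.3
ee_pos: [574.3, 96.8, 146.4]
ee_rot: [3.132, 0.246, 0.013]
ft_force: [0.0, -0.2, -0.2]
grip_width: 85.1
gripper_force: 0.0
```

Emit:
apply_moves:
  moves:
    - [[1, -0.1, -0.35, 0, 0, 0, 0], [1, -0.18, -0.7, 0, 0, 0, 0], [1, -0.27, -1, 0, 0, 0, 0]]

```text
t: 12.6
ee_pos: [542.9, -4.4, 140.6]
ee_rot: [-3.132, -0.247, 0.004]
ft_force: [1.5, -0.5, -0.2]
grip_width: 85.5
gripper_force: 0.0
```

Emit:
apply_moves:
  moves:
    - [[1, -0.1, -0.35, -0.2, 0, 0, 0], [1, -0.2, -0.7, -0.4, 0, 0, 0], [1, -0.3, -1, -0.7, 0, 0, 0], [1, -0.3, -1, -0.7, 0, 0, 0], [1, -0.3, -1, -0.7, 0, 0, 0], [1, -0.3, -1, -0.7, 0, 0, 0]]

```text
t: 13.2
ee_pos: [514.8, -102.8, 72.4]
ee_rot: [-3.132, -0.247, -0.001]
ft_force: [0.4, 0.3, -0.3]
grip_width: 85.2
gripper_force: 0.0
```

Run:
```python
from h import *
np.set_printoptions(precision=2,suppress=True)
for n in("top","side"):
    a=np.mean([viewer.read_camera(n).astype(float) for _ in range(4)],0).astype(np.uint8)
    cv2.imwrite(f"pics/{n}2.png",a[:,:,::-1])
m=[viewer.camera_model(n) for n in("top","side")];o=[]
for I,mm in zip((cv2.imread("pics/top2.png"),cv2.imread("pics/side2.png")),m):
    c=proj(mm,[[571,97,60]])[0].astype(int)
    o.append(cv2.resize(I[c[1]-37:c[1]+37,c[0]-25:c[0]+25],(400,592),interpolation=cv2.INTER_CUBIC))
cv2.imwrite("pics/c2.png",np.hstack(o))
print(status.observe()['ee_pos'])
```

```text
[ 514.68 -102.99   72.76]
```

View pics/c2.png

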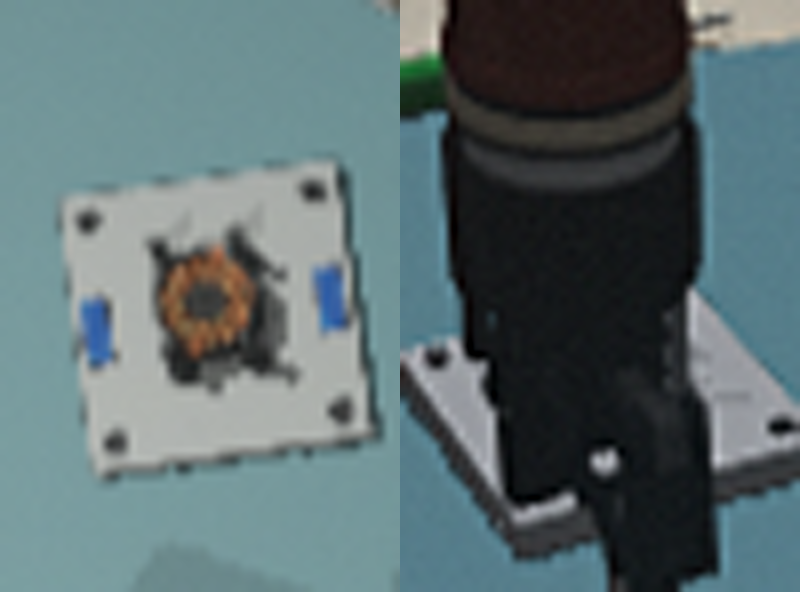

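The core sits in the nest, with the winding centred between the pins at about crop (208,300). I use it to correct the top camera.

Run:
```python
from h import *
np.set_printoptions(precision=2,suppress=True)
m=viewer.camera_model("top");I=cv2.imread("pics/top2.png");h=cv2.cvtColor(I,cv2.COLOR_BGR2HSV).astype(int)
yy,xx=np.mgrid[:384,:512];c=proj(m,[[571,97,63]])[0]
M=(np.hypot(xx-c[0],yy-c[1])<9)&(h[...,0]<20)&(h[...,1]>100)&(h[...,2]>70)
print('winding',M.sum(),ray(m,cv2.minEnclosingCircle(np.argwhere(M)[:,::-1].astype(np.float32))[0],62),ray(m,(xx[M].mean(),yy[M].mean()),62))
I0=cv2.imread("pics/top0.png");h=cv2.cvtColor(I0,cv2.COLOR_BGR2HSV).astype(int)
c=proj(m,[[514,-117,4]])[0];w=(np.hypot(xx-c[0],yy-c[1])<12)&(h[...,0]>18)&(h[...,0]<38)&(h[...,1]>120)
print('ring',w.sum(),ray(m,(xx[w].mean(),yy[w].mean()),7),ray(m,cv2.minEnclosingCircle(np.argwhere(w)[:,::-1].astype(np.float32))[0],7))
for n in("top","side"):
  mm=viewer.camera_model(n);print(n,fit(mm,cv2.imread(f"pics/{n}2.png"),lambda q:cyl(q[0],q[1],0,12),[597,-301],w=13 if n=="top" else 18))
```

```text
winding 83 [570.21  95.76  62.  ] [570.88  96.06  62.  ]
ring 56 [ 514.36 -116.69    7.  ] [ 513.88 -116.91    7.  ]
top (array([ 598.24, -300.82]), np.float64(8.275181061449976))
side (array([ 596.64, -301.33]), np.float64(15.54701995892917))
```

Emit:
apply_moves:
  moves:
    - [[1, 0.004, -0.135, 0, 0, 0, 0], [1, 0.004, -0.135, -0.35, 0, 0, 0], [1, 0.004, -0.135, -0.55, 0, 0, 0], [1, 0.004, -0.135, -0.68, 0, 0, 0], [1, 0.004, -0.135, -0.71, 0, 0, 0], [0.75, 0.004, -0.135, -0.71, 0, 0, 0], [0.65, 0.004, -0.135, -0.71, 0, 0, 0], [0.6, 0.004, -0.135, -0.71, 0, 0, 0], [0.5, 0.004, -0.135, -0.71, 0, 0, 0], [0.5, 0.004, -0.135, -0.71, 0, 0, 0]]

```text
t: 14.6
ee_pos: [515.8, -117.3, 3.3]
ee_rot: [3.131, 0.247, 0.003]
ft_force: [-1.3, 0.7, 7.9]
grip_width: 43.9
gripper_force: 53.0
```

Emit:
apply_moves:
  moves:
    - [[0.85, 0, 0, 0, 0, 0, 0], [0.85, 0, 0, 0, 0, 0, 0], [0.85, 0, 0, 0, 0, 0, 0.1], [0.85, 0, 0, 0, 0, 0, 0.3], [0.85, 0, 0, 0, 0, 0, 0.5], [0.85, 0, 0, 0, 0, 0, 0.68], [0.85, 0, 0, 0, 0, 0, 0.85], [0.85, 0, 0, 0, 0, 0, 1], [0.85, 0, 0, 0, 0, 0, 1]]

```text
t: 15.5
ee_pos: [514.6, -116.8, 1.2]
ee_rot: [-2.799, -1.426, 0.0]
ft_force: [0.6, -1.0, -0.5]
grip_width: 72.7
gripper_force: 0.0
```

Emit:
apply_moves:
  moves:
    - [[0.85, 0, 0, 0, 0, 0, 0.17], [0.85, 0, 0, 0, 0, 0, 0.34], [0.85, 0, 0, 0, 0, 0, 0.5], [0.85, 0, 0, 0, 0, 0, 0.68], [0.85, 0, 0, 0, 0, 0, 0.85], [0.85, 0, 0, 0, 0, 0, 1], [0.85, 0, 0, 0, 0, 0, 1], [0.85, 0, 0, 0, 0, 0, 1]]

```text
t: 16.3
ee_pos: [514.6, -116.8, 1.2]
ee_rot: [-2.045, -2.385, 0.0]
ft_force: [0.7, 0.6, 0.1]
grip_width: 72.7
gripper_force: 0.0
```

Emit:
apply_moves:
  moves:
    - [[0.7, 0, 0, 0, 0, 0, 0], [0.65, 0, 0, 0, 0, 0, 0], [0.6, 0, 0, 0, 0, 0, 0], [0.55, 0, 0, 0, 0, 0, 0], [0.5, 0, 0, 0, 0, 0, 0], [0.5, 0, 0, 0, 0, 0, 0], [0.5, 0, 0, 0, 0, 0, 0]]

```text
t: 17.0
ee_pos: [514.8, -116.9, 2.2]
ee_rot: [-2.04, -2.388, 0.0]
ft_force: [-1.7, 0.8, 6.5]
grip_width: 44.0
gripper_force: 59.4
```

Emit:
apply_moves:
  moves:
    - [[0.4, 0, 0, 0, 0, 0, 0], [0.4, 0, 0, 0.1, 0, 0, 0], [0.4, 0, 0, 0.25, 0, 0, 0], [0.4, 0, 0, 0.5, 0, 0, 0], [0.4, 0, 0, 0.75, 0, 0, 0], [0.4, 0, 0.035, 1, 0, 0, 0], [0.4, 0, 0.035, 1, 0, 0, 0]]

```text
t: 17.7
ee_pos: [518.4, -114.4, 106.6]
ee_rot: [2.034, 2.382, 0.006]
ft_force: [1.0, -0.2, 0.9]
grip_width: 43.8
gripper_force: 61.0
```

Emit:
apply_moves:
  moves:
    - [[0.4, 0.05, 0.15, 0.1, 0, 0, -0.15], [0.4, 0.1, 0.35, 0.2, 0, 0, -0.33], [0.4, 0.15, 0.55, 0.2, 0, 0, -0.5], [0.4, 0.2, 0.7, 0.2, 0, 0, -0.67], [0.4, 0.25, 0.85, 0.2, 0, 0, -0.84], [0.4, 0.3, 1, 0.2, 0, 0, -1]]

```text
t: 18.3
ee_pos: [544.3, -12.7, 120.8]
ee_rot: [-2.803, -1.419, 0.001]
ft_force: [0.5, -0.8, -1.1]
grip_width: 43.7
gripper_force: 61.0
```

Emit:
apply_moves:
  moves:
    - [[0.4, 0.05, 0.15, 0, 0, 0, -0.15], [0.4, 0.1, 0.35, 0, 0, 0, -0.33], [0.4, 0.15, 0.55, 0, 0, 0, -0.5], [0.4, 0.2, 0.7, 0, 0, 0, -0.67], [0.4, 0.24, 0.87, 0, 0, 0, -0.84], [0.4, 0.266, 1, 0, 0, 0, -1], [0.4, 0.266, 1, 0, 0, 0, -1], [0.4, 0.266, 1, 0, 0, 0, -1], [0.4, 0.266, 1, -0.1, 0, 0, -1], [0.4, 0.266, 1, -0.1, 0, 0, -1]]

```text
t: 19.3
ee_pos: [569.7, 85.8, 109.4]
ee_rot: [3.132, 0.247, -0.005]
ft_force: [-0.3, 0.1, -0.4]
grip_width: 43.9
gripper_force: 61.0
```

Run:
```python
from h import *
I=np.mean([viewer.read_camera("side").astype(float) for _ in range(3)],0).astype(np.uint8)[:,:,::-1]
c=proj(viewer.camera_model("side"),[[571,97,70]])[0].astype(int)
cv2.imwrite("pics/c3.png",cv2.resize(I[c[1]-37:c[1]+37,c[0]-37:c[0]+37],(592,592),interpolation=cv2.INTER_CUBIC))
```

```text
(no output)
```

View pics/c3.png

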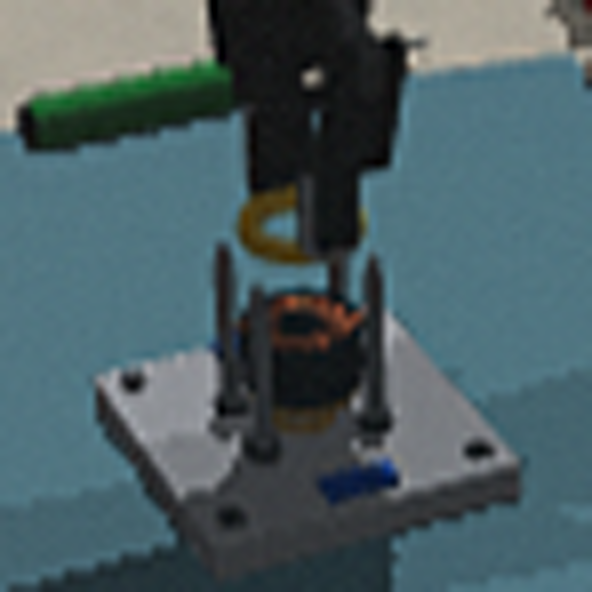

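The ring is held level at crop (300,220), about 10 mm short of the nest axis in y. I add that and lower it in steps.

Emit:
apply_moves:
  moves:
    - [[0.4, 0, 0.1, 0, 0, 0, 0], [0.4, 0, 0.1, 0, 0, 0, 0], [0.4, 0, 0.1, 0, 0, 0, 0], [0.4, 0, 0.1, -0.08, 0, 0, 0], [0.4, 0, 0.1, -0.13, 0, 0, 0], [0.4, 0, 0.1, -0.16, 0, 0, 0], [0.4, 0, 0.1, -0.19, 0, 0, 0], [0.4, 0, 0.1, -0.22, 0, 0, 0], [0.4, 0, 0.1, -0.22, 0, 0, 0]]

```text
t: 20.35
ee_pos: [570.8, 96.6, 88.7]
ee_rot: [-3.132, -0.246, 0.002]
ft_force: [-0.4, 0.3, -0.6]
grip_width: 44.0
gripper_force: 61.0
```

Emit:
apply_moves:
  moves:
    - [[0.4, 0, 0, -0.03, 0, 0, 0], [0.4, 0, 0, -0.06, 0, 0, 0], [0.4, 0, 0, -0.08, 0, 0, 0], [0.4, 0, 0, -0.08, 0, 0, 0]]

```text
t: 20.75
ee_pos: [570.9, 96.7, 80.8]
ee_rot: [-3.132, -0.246, 0.001]
ft_force: [-0.2, 0.2, -0.7]
grip_width: 43.6
gripper_force: 61.0
```

Emit:
apply_moves:
  moves:
    - [[0.4, 0, 0, -0.04, 0, 0, 0], [0.4, 0, 0, -0.08, 0, 0, 0], [0.4, 0, 0, -0.11, 0, 0, 0], [0.4, 0, 0, -0.13, 0, 0, 0], [0.4, 0, 0, -0.13, 0, 0, 0]]

```text
t: 21.25
ee_pos: [570.9, 96.6, 67.7]
ee_rot: [-3.132, -0.246, 0.002]
ft_force: [-0.4, -0.7, -0.9]
grip_width: 43.8
gripper_force: 61.0
```

Emit:
apply_moves:
  moves:
    - [[0.4, 0, 0, -0.01, 0, 0, 0], [0.4, 0, 0, -0.02, 0, 0, 0], [0.4, 0, 0, -0.03, 0, 0, 0], [0.4, 0, 0, -0.03, 0, 0, 0]]

```text
t: 21.65
ee_pos: [571.4, 96.7, 65.4]
ee_rot: [-3.132, -0.246, -0.0]
ft_force: [-0.4, 0.5, 0.1]
grip_width: 43.7
gripper_force: 61.0
```

Emit:
apply_moves:
  moves:
    - [[0.4, 0, 0, -0.01, 0, 0, 0], [0.4, 0, 0, -0.01, 0, 0, 0], [0.4, 0, 0, -0.01, 0, 0, 0]]

```text
t: 21.95
ee_pos: [571.5, 96.7, 64.7]
ee_rot: [3.132, 0.246, 0.001]
ft_force: [-0.2, -0.8, 2.9]
grip_width: 43.6
gripper_force: 61.4
```

Emit:
apply_moves:
  moves:
    - [[0.58, 0, 0, 0, 0, 0, 0], [0.65, 0, 0, 0, 0, 0, 0], [0.8, 0, 0, 0, 0, 0, 0], [0.9, 0, 0, 0, 0, 0, 0], [0.9, 0, 0, 0, 0, 0, 0], [0.9, 0, 0, 0.2, 0, 0, 0], [0.9, 0, 0, 0.5, 0, 0, 0], [1, 0, 0, 0.8, 0, 0, 0], [1, 0, 0, 0.8, 0, 0, 0]]

```text
t: 22.85
ee_pos: [575.3, 96.9, 149.8]
ee_rot: [3.132, 0.246, 0.016]
ft_force: [0.3, -0.0, 1.1]
grip_width: 85.4
gripper_force: 0.0
```

Emit:
apply_moves:
  moves:
    - [[1, 0.03, -0.35, 0, 0, 0, 0], [1, 0.05, -0.7, 0, 0, 0, 0], [1, 0.07, -1, 0, 0, 0, 0]]

```text
t: 23.15
ee_pos: [577.8, -4.5, 143.6]
ee_rot: [3.132, 0.247, -0.001]
ft_force: [0.8, 0.6, -0.4]
grip_width: 85.4
gripper_force: 0.0
```

Emit:
apply_moves:
  moves:
    - [[1, 0.03, -0.35, 0, 0, 0, 0], [1, 0.05, -0.7, 0, 0, 0, 0], [1, 0.07, -1, 0, 0, 0, 0]]

```text
t: 23.45
ee_pos: [584.7, -104.9, 143.4]
ee_rot: [-3.132, -0.246, 0.002]
ft_force: [0.1, -0.2, -0.4]
grip_width: 85.5
gripper_force: 0.0
```

Emit:
apply_moves:
  moves:
    - [[1, 0.03, -0.35, 0, 0, 0, 0], [1, 0.05, -0.7, 0, 0, 0, 0], [1, 0.07, -1, 0, 0, 0, 0]]

```text
t: 23.75
ee_pos: [591.7, -204.9, 143.3]
ee_rot: [-3.132, -0.245, 0.002]
ft_force: [-0.4, 1.4, -0.8]
grip_width: 85.5
gripper_force: 0.0
```

Emit:
apply_moves:
  moves:
    - [[1, 0.03, -0.35, 0, 0, 0, 0], [1, 0.05, -0.7, -0.2, 0, 0, 0], [1, 0.063, -0.976, -0.5, 0, 0, 0], [1, 0.063, -0.976, -0.8, 0, 0, 0], [1, 0.063, -0.976, -0.8, 0, 0, 0], [1, 0.063, -0.976, -0.8, 0, 0, 0]]

```text
t: 24.35
ee_pos: [597.4, -300.0, 62.8]
ee_rot: [-3.13, -0.246, 0.004]
ft_force: [0.7, 0.4, 0.5]
grip_width: 85.4
gripper_force: 0.0
```

Run:
```python
from h import *
o=[]
for n in("top","side"):
    I=np.mean([viewer.read_camera(n).astype(float) for _ in range(3)],0).astype(np.uint8)[:,:,::-1]
    c=proj(viewer.camera_model(n),[[571,97,70]])[0].astype(int)
    o.append(cv2.resize(I[c[1]-37:c[1]+37,c[0]-25:c[0]+25],(400,592),interpolation=cv2.INTER_CUBIC))
cv2.imwrite("pics/c4.png",np.hstack(o));print(status.observe()['ee_pos'])
```

```text
[ 599.8566636  -301.06017838   66.40785276]
```

View pics/c4.png

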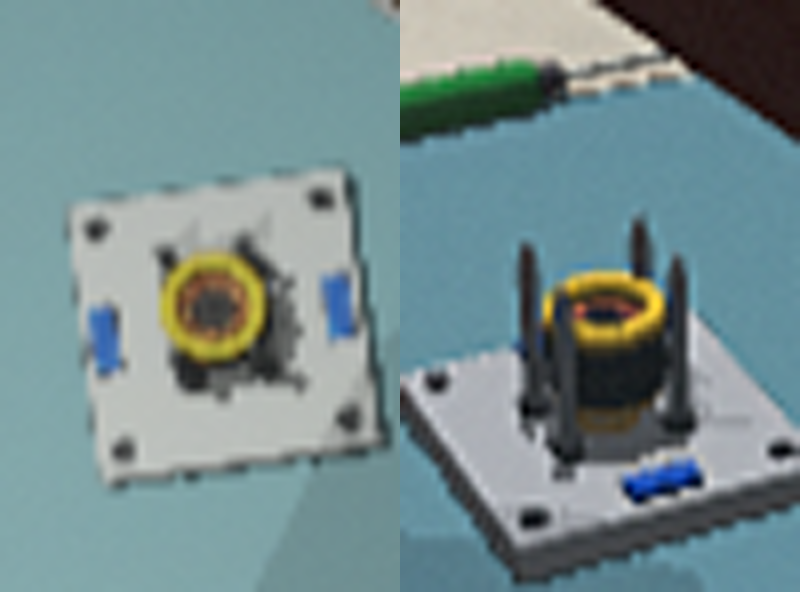

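The ring lies flat on the core inside the pins: its centre is at about (212,307) in the top crop and (605,310) in the side crop. Next is the cover.

Emit:
apply_moves:
  moves:
    - [[1, 0, 0, -0.3, 0, 0, 0], [1, 0, 0, -0.5, 0, 0, 0], [1, 0, 0, -0.6, 0, 0, 0], [1, 0, 0, -0.62, 0, 0, 0], [1, 0, 0, -0.62, 0, 0, 0], [0.75, 0, 0, -0.62, 0, 0, 0], [0.65, 0, 0, -0.62, 0, 0, 0], [0.6, 0, 0, -0.62, 0, 0, 0], [0.5, 0, 0, -0.62, 0, 0, 0], [0.4, 0, 0, -0.62, 0, 0, 0]]

```text
t: 25.65
ee_pos: [599.4, -301.5, 4.0]
ee_rot: [3.131, 0.246, 0.002]
ft_force: [-1.2, 0.4, 5.8]
grip_width: 44.9
gripper_force: 60.5
```

Emit:
apply_moves:
  moves:
    - [[0.85, 0, 0, 0, 0, 0, 0], [0.85, 0, 0, 0, 0, 0, 0], [0.85, 0, 0, 0, 0, 0, 0.1], [0.85, 0, 0, 0, 0, 0, 0.3], [0.85, 0, 0, 0, 0, 0, 0.5], [0.85, 0, 0, 0, 0, 0, 0.68], [0.85, 0, 0, 0, 0, 0, 0.85], [0.85, 0, 0, 0, 0, 0, 1], [0.85, 0, 0, 0, 0, 0, 1]]

```text
t: 26.55
ee_pos: [598.2, -300.7, 1.7]
ee_rot: [-2.799, -1.425, 0.001]
ft_force: [0.4, 0.1, -0.0]
grip_width: 72.7
gripper_force: 0.0
```

Emit:
apply_moves:
  moves:
    - [[0.85, 0, 0, 0, 0, 0, 0.17], [0.85, 0, 0, 0, 0, 0, 0.34], [0.85, 0, 0, 0, 0, 0, 0.5], [0.85, 0, 0, 0, 0, 0, 0.68], [0.85, 0, 0, 0, 0, 0, 0.85], [0.85, 0, 0, 0, 0, 0, 1], [0.85, 0, 0, 0, 0, 0, 1], [0.85, 0, 0, 0, 0, 0, 1]]

```text
t: 27.35
ee_pos: [598.4, -300.9, 2.0]
ee_rot: [-2.045, -2.385, 0.0]
ft_force: [0.2, -0.5, 0.4]
grip_width: 72.5
gripper_force: 0.0
```

Emit:
apply_moves:
  moves:
    - [[0.7, 0, 0, 0, 0, 0, 0], [0.65, 0, 0, 0, 0, 0, 0], [0.6, 0, 0, 0, 0, 0, 0], [0.55, 0, 0, 0, 0, 0, 0], [0.5, 0, 0, 0, 0, 0, 0], [0.4, 0, 0, 0, 0, 0, 0], [0.3, 0, 0, 0, 0, 0, 0], [0.3, 0, 0, 0, 0, 0, 0]]

```text
t: 28.15
ee_pos: [598.9, -301.2, 2.9]
ee_rot: [2.04, 2.388, 0.0]
ft_force: [-0.7, 1.5, 5.7]
grip_width: 45.0
gripper_force: 61.4
```

Emit:
apply_moves:
  moves:
    - [[0.3, 0, 0, 0.1, 0, 0, 0], [0.3, 0, 0, 0.25, 0, 0, 0], [0.3, 0, 0, 0.5, 0, 0, 0], [0.3, 0, 0, 0.75, 0, 0, 0], [0.3, 0, 0, 1, 0, 0, 0], [0.3, 0, 0, 1, 0, 0, 0]]

```text
t: 28.75
ee_pos: [601.9, -303.0, 108.1]
ee_rot: [2.034, 2.381, 0.002]
ft_force: [1.0, -0.9, 0.2]
grip_width: 45.2
gripper_force: 61.4
```

Emit:
apply_moves:
  moves:
    - [[0.3, -0.01, 0.15, 0.1, 0, 0, -0.15], [0.3, -0.02, 0.35, 0.2, 0, 0, -0.33], [0.3, -0.04, 0.55, 0.2, 0, 0, -0.5], [0.3, -0.05, 0.7, 0.2, 0, 0, -0.67], [0.3, -0.06, 0.85, 0.2, 0, 0, -0.84], [0.3, -0.07, 1, 0.2, 0, 0, -1]]

```text
t: 29.35
ee_pos: [590.6, -199.9, 120.9]
ee_rot: [-2.802, -1.418, 0.002]
ft_force: [0.0, 0.1, -1.6]
grip_width: 45.1
gripper_force: 61.4
```

Emit:
apply_moves:
  moves:
    - [[0.3, -0.01, 0.15, 0, 0, 0, -0.15], [0.3, -0.02, 0.35, 0, 0, 0, -0.33], [0.3, -0.04, 0.55, 0, 0, 0, -0.5], [0.3, -0.05, 0.7, 0, 0, 0, -0.67], [0.3, -0.06, 0.85, 0, 0, 0, -0.84], [0.3, -0.07, 1, 0, 0, 0, -1]]

```text
t: 29.95
ee_pos: [583.6, -100.0, 120.9]
ee_rot: [-3.132, -0.238, 0.003]
ft_force: [0.1, -0.4, -2.2]
grip_width: 45.2
gripper_force: 61.4
```

Emit:
apply_moves:
  moves:
    - [[0.3, -0.02, 0.33, 0, 0, 0, 0], [0.3, -0.04, 0.66, 0, 0, 0, 0], [0.3, -0.07, 1, 0, 0, 0, 0]]

```text
t: 30.25
ee_pos: [576.6, 0.1, 121.0]
ee_rot: [-3.132, -0.245, 0.002]
ft_force: [0.3, 0.5, -1.8]
grip_width: 44.8
gripper_force: 61.4
```

Emit:
apply_moves:
  moves:
    - [[0.3, -0.02, 0.33, 0, 0, 0, 0], [0.3, -0.04, 0.66, 0, 0, 0, 0], [0.3, -0.06, 0.88, 0, 0, 0, 0], [0.3, -0.063, 0.976, 0, 0, 0, 0], [0.3, -0.063, 0.976, 0, 0, 0, 0], [0.3, -0.063, 0.976, -0.1, 0, 0, 0], [0.3, -0.063, 0.976, -0.17, 0, 0, 0], [0.3, -0.063, 0.976, -0.2, 0, 0, 0], [0.3, -0.063, 0.976, -0.2, 0, 0, 0]]

```text
t: 31.15
ee_pos: [570.4, 95.8, 100.9]
ee_rot: [3.132, 0.244, -0.004]
ft_force: [0.2, 0.8, -1.6]
grip_width: 44.6
gripper_force: 61.4
```

Emit:
apply_moves:
  moves:
    - [[0.3, 0, 0, 0, 0, 0, 0], [0.3, 0, 0, -0.03, 0, 0, 0], [0.3, 0, 0, -0.06, 0, 0, 0], [0.3, 0, 0, -0.09, 0, 0, 0], [0.3, 0, 0, -0.12, 0, 0, 0], [0.3, 0, 0, -0.14, 0, 0, 0], [0.3, 0, 0, -0.14, 0, 0, 0]]

```text
t: 31.85
ee_pos: [570.8, 96.7, 87.8]
ee_rot: [3.132, 0.246, -0.001]
ft_force: [0.6, -0.6, -2.0]
grip_width: 44.6
gripper_force: 61.4
```

Emit:
apply_moves:
  moves:
    - [[0.3, 0, 0, -0.03, 0, 0, 0], [0.3, 0, 0, -0.06, 0, 0, 0], [0.3, 0, 0, -0.09, 0, 0, 0], [0.3, 0, 0, -0.11, 0, 0, 0], [0.3, 0, 0, -0.11, 0, 0, 0]]

```text
t: 32.35
ee_pos: [570.8, 96.7, 76.7]
ee_rot: [-3.132, -0.246, 0.002]
ft_force: [-1.2, 0.2, -1.5]
grip_width: 44.8
gripper_force: 61.4
```

Cover bottom is at about 74 mm; it should seat at 71, with the TCP near 74.

Emit:
apply_moves:
  moves:
    - [[0.3, 0, 0, -0.01, 0, 0, 0], [0.3, 0, 0, -0.02, 0, 0, 0], [0.3, 0, 0, -0.03, 0, 0, 0], [0.3, 0, 0, -0.03, 0, 0, 0]]

```text
t: 32.75
ee_pos: [571.1, 96.6, 74.2]
ee_rot: [3.132, 0.246, -0.0]
ft_force: [0.1, -0.4, -0.8]
grip_width: 44.6
gripper_force: 61.4
```

Emit:
apply_moves:
  moves:
    - [[0.3, 0, 0, -0.01, 0, 0, 0], [0.3, 0, 0, -0.01, 0, 0, 0], [0.3, 0, 0, -0.01, 0, 0, 0]]

```text
t: 33.05
ee_pos: [571.4, 96.7, 73.7]
ee_rot: [-3.132, -0.246, -0.0]
ft_force: [-1.2, 0.2, 1.8]
grip_width: 44.9
gripper_force: 61.6
```

Emit:
apply_moves:
  moves:
    - [[0.58, 0, 0, 0, 0, 0, 0], [0.65, 0, 0, 0, 0, 0, 0], [0.8, 0, 0, 0, 0, 0, 0], [0.8, 0, 0, 0, 0, 0, 0], [0.8, 0, 0, 0.05, 0, 0, 0], [0.8, 0, 0, 0.2, 0, 0, 0], [0.8, 0, 0, 0.4, 0, 0, 0], [0.6, 0, 0, 0.5, 0, 0, 0], [0.3, 0, 0, 0.5, 0, 0, 0], [0, 0, 0, 0.5, 0, 0, 0]]

```text
t: 34.05
ee_pos: [571.4, 96.7, 123.8]
ee_rot: [3.132, 0.246, 0.001]
ft_force: [0.4, -1.3, -0.5]
grip_width: 25.0
gripper_force: 0.0
```

Emit:
apply_moves:
  moves:
    - [[0, 0, 0, 0, 0, 0, 0], [0, 0, 0, 0, 0, 0, 0], [0, 0, 0, 0, 0, 0, 0], [0, 0, 0, 0, 0, 0, 0], [0, 0, 0, 0, 0, 0, 0]]

```text
t: 34.55
ee_pos: [571.1, 96.6, 123.0]
ee_rot: [3.132, 0.246, -0.001]
ft_force: [-0.3, -0.4, -0.8]
grip_width: 0.2
gripper_force: 0.0
```

Run:
```python
from h import *
I=np.mean([viewer.read_camera("side").astype(float) for _ in range(3)],0).astype(np.uint8)[:,:,::-1]
c=proj(viewer.camera_model("side"),[[571,97,70]])[0].astype(int)
cv2.imwrite("pics/c5.png",cv2.resize(I[c[1]-37:c[1]+37,c[0]-37:c[0]+37],(592,592),interpolation=cv2.INTER_CUBIC))
s=status.observe();print(s['ee_pos'],s['ft_force'],s['grip_width'])
```

```text
[571.2562775   96.66864199 123.26995208] [-0.44652488 -0.49028884  0.04531827] 0.3100785787759133
```

View pics/c5.png

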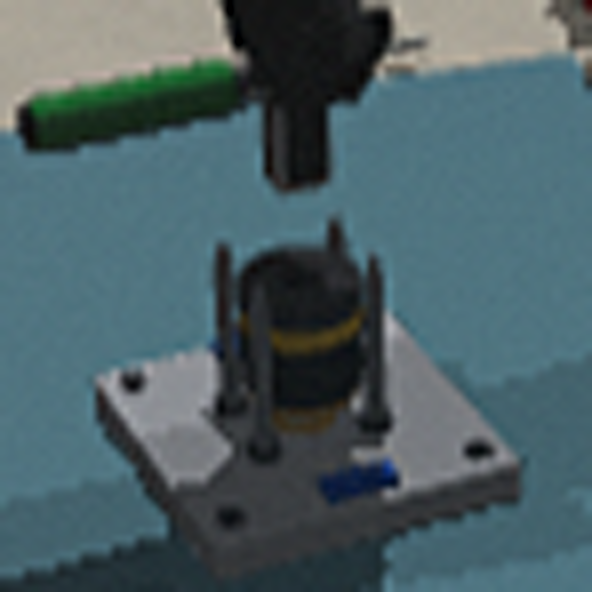

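The full stack is flat and centred between the pins, with the cover at about (300,270), and the shut fingers are above it. Now I press.

Emit:
apply_moves:
  moves:
    - [[0, 0, 0, -0.15, 0, 0, 0], [0, 0, 0, -0.28, 0, 0, 0], [0, 0, 0, -0.35, 0, 0, 0], [0, 0, 0, -0.37, 0, 0, 0], [0, 0, 0, -0.38, 0, 0, 0], [0, 0, 0, -0.39, 0, 0, 0], [0, 0, 0, -0.4, 0, 0, 0], [0, 0, 0, -0.41, 0, 0, 0], [0, 0, 0, -0.41, 0, 0, 0]]

```text
t: 35.6
ee_pos: [571.7, 96.7, 82.8]
ee_rot: [3.132, 0.246, 0.002]
ft_force: [0.0, 0.6, 1.1]
grip_width: -0.2
gripper_force: 0.6
```

Emit:
apply_moves:
  moves:
    - [[0, 0, 0, -0.01, 0, 0, 0], [0, 0, 0, -0.02, 0, 0, 0], [0, 0, 0, -0.03, 0, 0, 0], [0, 0, 0, -0.04, 0, 0, 0], [0, 0, 0, -0.04, 0, 0, 0], [0, 0, 0, -0.04, 0, 0, 0]]

```text
t: 36.2
ee_pos: [571.8, 96.7, 78.9]
ee_rot: [-3.132, -0.246, -0.002]
ft_force: [-0.7, 0.1, 4.6]
grip_width: -0.2
gripper_force: 2.6
```

Emit:
apply_moves:
  moves:
    - [[0, 0, 0, -0.01, 0, 0, 0], [0, 0, 0, -0.02, 0, 0, 0], [0, 0, 0, -0.03, 0, 0, 0], [0, 0, 0, -0.04, 0, 0, 0], [0, 0, 0, -0.05, 0, 0, 0], [0, 0, 0, -0.05, 0, 0, 0], [0, 0, 0, -0.05, 0, 0, 0], [0, 0, 0, -0.05, 0, 0, 0], [0, 0, 0, -0.05, 0, 0, 0]]

```text
t: 37.1
ee_pos: [571.9, 96.7, 74.7]
ee_rot: [3.132, 0.246, 0.002]
ft_force: [-2.5, 0.1, 8.8]
grip_width: -0.1
gripper_force: 4.6
```

Run:
```python
from h import *
F=[];Z=[]
for i in range(10):
    I=viewer.read_camera("side");s=status.observe();F.append(s['ft_force']);Z.append(s['ee_pos'][2])
print(np.mean(F,0),np.std(F,0),np.mean(Z),s['ee_pos'],s['t'])
c=proj(viewer.camera_model("side"),[[571,97,70]])[0].astype(int)
cv2.imwrite("pics/c6.png",cv2.resize(I[c[1]-37:c[1]+37,c[0]-37:c[0]+37,::-1],(592,592),interpolation=cv2.INTER_CUBIC))
```

```text
[-2.31639398 -0.28207728  9.13829219] [0.21842365 0.36774625 0.50184403] 74.75114365708323 [571.86613242  96.6909905   74.74144528] 37.6
```

View pics/c6.png

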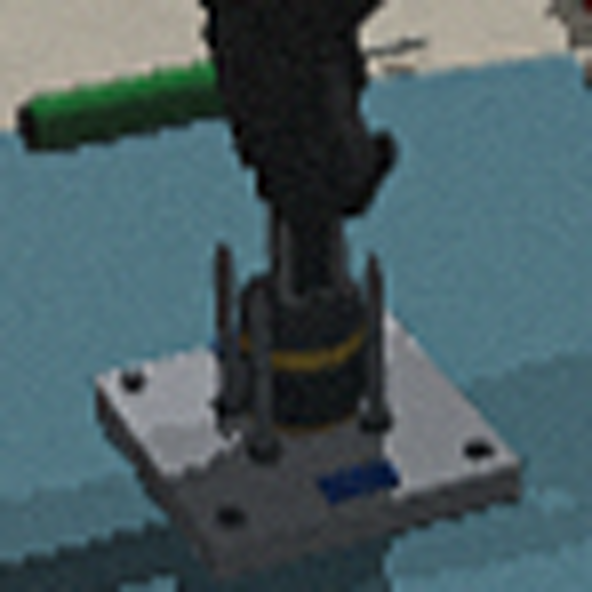

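The stack has sunk with the floor and stays level, with the ring band straight at (305,355). The push is about 9.3 N, with a small sideways load that I trim off.

Emit:
apply_moves:
  moves:
    - [[0, -0.004, 0, -0.002, 0, 0, 0], [0, -0.008, 0, -0.004, 0, 0, 0], [0, -0.008, 0, -0.004, 0, 0, 0], [0, -0.008, 0, -0.004, 0, 0, 0], [0, -0.008, 0, -0.004, 0, 0, 0]]

```text
t: 38.1
ee_pos: [571.8, 96.7, 74.7]
ee_rot: [3.132, 0.247, 0.004]
ft_force: [-1.4, 0.0, 9.2]
grip_width: -0.1
gripper_force: 4.6
```

Run:
```python
from h import *
F=[]
for i in range(10): viewer.read_camera("side");s=status.observe();F.append(s['ft_force'])
f=np.mean(F,0);print(f,s['ee_pos'],s['t'])
if 8<f[2]<12: print(job.hand_in())
```

```text
[-1.31943306 -0.14048098  9.30786302] [571.83294361  96.69617201  74.72402969] 38.6
the job is handed in; nothing more can be done
None
```

The core, gap ring and cover are stacked flat between the nest pins, and I handed the job in at 38.6 s with the arm holding about 9.3 N down on the cover and the nest floor sunk about 8 mm.

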